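# Rock a stuck heating block out of a bench heater

### The job

Lift the cover off the small bench heater by its bar handle and set it down gently, upright on the bare bench clear of the heater. Then take the metal heating block by its upright fin and rock it to one side and the other until it has pushed both of its stiff retaining clips back, draw it up out of the well, and finish holding it still and upright over the well, its foot just clear of the heater (two or three centimetres above the top). Do not let go of the block at the end, and leave the other things on the bench alone.

Things in the scene. Friction and masses are not known exactly. Their poses are not given: they have to be found in the camera images.
- heater: White bench block-heater, fixed. Origin at bench level on the axis of its well. Body 100 mm along its x, 130 mm along its y, flat top 52 mm above the bench; a grey control panel (42 mm high) extends its -x side to 79 mm from the origin, with a knob out to 87 mm. A steel clip holds the block at each of the +y and -y sides of the well; clip tops are 55 mm above the bench.
- well_floor (a point): Centre of the well's floor, 10 mm above the bench. The well is 64 mm along the heater's x and open at the top; two ribs 4 mm high, 15 mm apart, locate the block's foot in y. Each clip's upright face is 18.5 mm from the well's centre plane; its lip reaches in to 15 mm, its underside 39 mm above this point, so that the block can rise only 4 mm while the lips are in.
- clip_a (a joint): How far the clip on the heater's +y side is pushed outward (+y), in m: about 0 at first, at most 0.008. It slides stiffly (about 8 N) and stays where it is pushed. At 0 its lip overlaps the block's shoulder by 3 mm; above 0.003 it is clear of a centred block, and 0.0045 or more gives easy room.
- clip_b (a joint): The same for the clip on the heater's -y side, growing as it is pushed outward (-y).
- block_grip (a point): Where to grip the aluminium heating block (0.18 to 0.35 kg) that stands in the well, at first under the cover: on its upright fin, 74 mm above its underside (84 mm above the bench when seated). The fin is 28 mm along x, 12 mm thick along y (grip it across y) and runs from 24 mm below to 18 mm above this point. Axes as the heater's.
- block_foot (a point): Centre of the underside of the block, 74 mm below block_grip. Foot 60 x 12 mm (x by y), 8 mm high; main body 60 x 36 mm up to shoulders at 35 mm; upper body 60 x 22 mm up to 50 mm, then the fin. The block rocks on its foot, about x: leaning its top 10 degrees to +y pushes clip_a out 4.5 to 5 mm, to -y likewise clip_b; block_grip then moves 13 mm sideways.
- cover_grip (a point): Centre of the bar handle of the grey box-shaped cover (0.1 to 0.2 kg), which stands loosely on the heater's top over the block. Bar 56 mm along x, 12 mm thick along y (grip it across y), 14 mm high, 85 mm above the cover's lower rim (137 mm above the bench at first); 19 mm are open below the bar, with posts at its ends.
- cover_foot (a point): Centre of the cover's open lower rim; z = 0 when it stands on the bench. Cover 84 x 96 x 58 mm (x, y, height), walls 4 mm. The block's fin stands 50 mm up inside it: raise it at least 60 mm before going sideways. The bench to the heater's left (world +y) is bare: the cover can stand centred 210 mm to the +y side of the heater's origin.
- vial_1: Bystander, loose, to be left alone: small amber vial with a white cap, 23 x 23 x 46 mm, standing; origin at the centre of its underside.
- petri_1: Bystander, loose, to be left alone: round flat dish, 61 x 61 x 15 mm; origin at the centre of its underside.
- timer: Bystander, loose, to be left alone: white bench timer, 60 x 66 x 20 mm; origin at the centre of its underside.
- label_tape: Bystander, loose, to be left alone: roll of tape lying flat, 100 x 98 x 25 mm; origin at the centre of its underside.
- sample_cup: Bystander, loose, to be left alone: small white cup, 35 x 35 x 36 mm, standing; origin at the centre of its underside.
- marker_orange: Bystander, loose, to be left alone: marker pen lying behind the work, 14 x 125 x 15 mm; origin at the centre of its underside.
- tip_box_1: Bystander, loose, to be left alone: shallow lidded pipette-tip box, 85 x 118 x 41 mm; origin at the centre of its underside.
There are look-alikes about, which are no part of the job. Leave any green look-alike of the part that bears cover_grip alone.

How it is judged (in metres and radians):
On the way, in this order (a step that is already met when the one before it is completed fails the run):
1. the cover is lifted off the heater in the gripper (contact force between cover and the fingers above 0.5 N and z of cover_foot in the frame of heater above 0.09 m), for 0.1 s.
2. the cover stands upright on the bench, clear of the heater and released (height (world z) of cover_foot below 0.008 m and angle between cover_grip's own z axis and vertical below 0.1 rad and horizontal distance between cover_foot and heater above 0.12 m and contact force between cover and the fingers below 0.1 N and contact force between cover and heater below 0.1 N), for 0.2 s.
3. the gripped block, still in the well, has been rocked one way and has pushed one clip back (contact force between block and the fingers above 0.5 N and z of block_foot in the frame of heater below 0.025 m and value of joint any of clip_a, clip_b above 0.0025 m), for 0.1 s.
4. the gripped block, still in the well, has been rocked the other way and has pushed the other clip back too (contact force between block and the fingers above 0.5 N and z of block_foot in the frame of heater below 0.025 m and value of joint each of clip_a, clip_b above 0.0025 m), for 0.1 s.
At the end, for the whole second after the job is handed in: Block held still by the fingers, upright within 10 degrees, foot within 40 mm of the well's axis and 6 to 60 mm above the heater's top, touching nothing else; both clips back over 2.5 mm; cover released, upright on the bench, centre over 120 mm from the well, not touching the heater (all of step 2 and contact force between block and the fingers above 0.5 N and z of block_foot in the frame of heater between 0.058 and 0.112 m and horizontal distance between block_foot and heater below 0.04 m and angle between block_grip's own z axis and vertical below 0.17 rad and linear speed of block below 0.03 m/s and contact force between block and heater below 0.1 N and contact force between block and cover below 0.1 N and value of joint each of clip_a, clip_b above 0.0025 m and linear speed of cover below 0.02 m/s); the arm keeps its last pose, push and grip.
It fails at once if a bystander is moved more than 20 mm (distance of any of vial_1, petri_1, timer, label_tape, sample_cup, marker_orange, tip_box_1 from where it was at the start of the episode above 0.02 m).
It fails at once if the cover is dropped onto the bench (height (world z) of cover_foot below 0.02 m and linear speed of cover above 0.6 m/s).
It fails at once if the cover is tipped over (angle between cover_grip's own z axis and vertical above 0.8 rad).
It also fails if it takes over 54 s, if anything falls off the work surface, if the arm or the gripper's body presses on something with over 40 N, if the wrist force passes 120 N, or if a joint passes its speed limit or range.

### The arm

A 6-joint arm with a two-finger parallel gripper is mounted at the origin on a cart in front of the work surface, level with it; the furniture and walls round the work are solid. World frame = base frame: x ahead of the robot, y to its left, z up, the work surface at z = 0. Lengths are in mm, angles in rad, forces in N, time in s.
With the tool pointing down it reaches from about 300 to 775 mm from the base axis. Payload 14.6 kg.
Tool frame: the origin (TCP) lies on the centre line of the jaws, within the pads' length; the fingertips stand 19 mm ahead of it and the grasp point (between the pads) is the TCP (bot.tip_reach is the distance from the TCP to the fingertips, in mm); y points along the fingers, x is the direction in which the jaws open and shut, and the axes are right-handed (so a half turn about y gives the same grasp; the last joint's range is limited). The gripper opens to 85 mm and grips with 20 to 120 N. Pads are 22 mm wide; open, the fingers measure 114 mm over their backs; the gripper's body (76 mm by 85 mm) begins 54 mm behind the grasp point. The pads swing forward as they close: fully open they stand 13 mm farther back than shut.
Start: joints at [1.138, 0.3, 1.521, -0, 1.321, -0.067], TCP at [196.73, 513.602, 250.281] pointing down, gripper open.
Joint ranges: [-3.03, 3.03], [-0.79, 2.21], [0.23, 2.52], [-1.04, 4.18], [0, 3.07], [-2.55, 2.55]. Speed limits (rad/s): [2.22, 2.22, 2.57, 3.14, 3.14, 3.14].

### API

Orientations are given as a unit quaternion [w, x, y, z].
In Python, from rig import bot gives the robot as it stands. Calls block until the motion is done:
- bot.move_to(position, orientation): joint-space move of the TCP to a pose.
- bot.servo_line(position, attitude=None, speed=150, until_force=None): straight line of the TCP; attitude=None keeps the orientation; speed is the mean speed in mm/s. With until_force (N) it stops when the force on the tool has changed by that much, and returns True; else False.
- bot.move_joints(angles): joint-space move.
- bot.move_gripper(opening, grip_force=None): finger opening in mm; grip_force is the grip in N (None keeps the last); returns when the fingers have stopped.
- bot.dwell(seconds).
- bot.ik(position, orientation): joint angles nearest the present ones, or None.
- bot.read_state(): the state.
- bot.read_camera(name): name is "scene" or "side" or "wrist"; returns a dict with "image" (384x512x3 uint8, blue, green, red), "depth" (384x512 float32, mm along the optical axis (not along the pixel's ray), 0 where there is no reading), "fovy" (degrees; the focal length in pixels is half the picture's height over the tangent of half this angle, whatever the lens; pixels are square), "cx", "cy" (the principal point, pixels), "eye" and "attitude" of the camera in the world; the wrist camera has in their place "mount" (4x4, takes a point from camera to tool coordinates, whose origin is the TCP and whose axes are the tool frame's). Camera axes: x right, y down, z forward; pixel columns grow to the right and rows downward; lengths in mm; the calibration is good to about 2 mm. A picture is of the moment at which its call begins: read the wrist's pose just before it.
A pose or a line that the arm cannot do raises bot.MotionError and nothing moves.
- bot.finish_job(): hands the job in, once; it reports no verdict.
The state is a dict: "clock": time; "joint_positions": joint angles; "qvel": joint speeds; "effort": joint torques, N m; "ee_pos": TCP position; "tool_rot": TCP orientation; "ft_force": force on the tool from outside, world axes, zero at the start; "moment": the same for the moment, N m; "grip_width": finger opening in mm.
Only numpy, scipy, OpenCV 4.12 (cv2) and the standard library are available. Lean on these libraries where they do the work, as an engineer would, in place of code of your own. Each camera call takes 0.05 s, during which the arm holds its last target. There are 200 camera calls.

## Working session

There is one attempt and no reset: what is moved stays moved. The work goes in short steps, each a Python script; the robot and the scene stay as the last script left them, time stands still between calls to the robot, and variables do not carry over. Pictures are saved under pics/ and viewed, about 8 in all and at most 12, crops included, and the job is handed in when it is done.

```bash
mkdir -p pics; cat > h.py <<'E'
from rig import bot
import numpy as np, cv2
from scipy.spatial.transform import Rotation as R
def rot(q): return R.from_quat([q[1],q[2],q[3],q[0]])
def quat(r):
    x,y,z,w=r.as_quat(); return [w,x,y,z]
def snap(name,fn):
    s=bot.read_state(); c=bot.read_camera(name); cv2.imwrite('pics/'+fn+'.png',c['image'])
    if 'mount' in c:
        T=np.eye(4); T[:3,:3]=rot(s['tool_rot']).as_matrix(); T[:3,3]=s['ee_pos']; c['T']=T@np.array(c['mount'])
    else:
        T=np.eye(4); a=np.array(c['attitude']); T[:3,:3]=a if a.shape==(3,3) else rot(a).as_matrix(); T[:3,3]=c['eye']; c['T']=T
    np.savez('pics/'+fn+'.npz',img=c['image'],depth=c['depth'],T=c['T'],k=[192/np.tan(np.radians(c['fovy']/2)),c['cx'],c['cy']])
    return c
def load(fn):
    d=np.load('pics/'+fn+'.npz'); D=d['depth']; f,cx,cy=d['k']
    v,u=np.mgrid[:D.shape[0],:D.shape[1]]
    P=np.stack([(u-cx)/f*D,(v-cy)/f*D,D],-1)@d['T'][:3,:3].T+d['T'][:3,3]
    P[D==0]=np.nan
    return d['img'],P
E
python3 - <<'E'
from h import *
for n in ['scene','side']: snap(n,n+'0')
a,b=[cv2.imread(f'pics/{n}0.png') for n in('scene','side')]
cv2.imwrite('pics/both.png',cv2.resize(np.vstack([a,b]),None,fx=.78,fy=.78,interpolation=cv2.INTER_AREA))
s=bot.read_state();print(s['tool_rot'],s['clock'],s['ft_force'])
E
```

```text
[-0.58241303  0.58280186  0.40039061 -0.40102919] 0.1 [ 0.50951379  0.8642509  -0.67940435]
```

View pics/both.png

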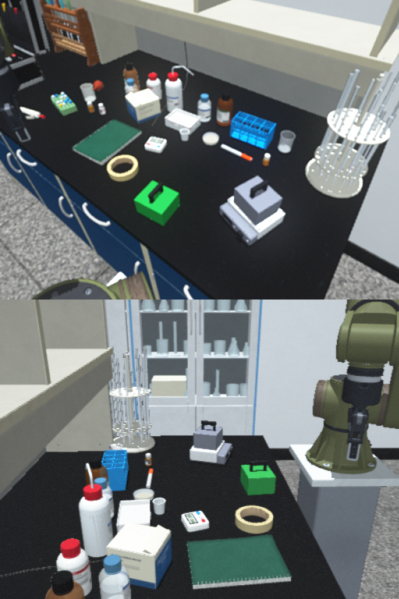

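The grey cover on the white heater is at about (253,205) in the top half, which is (325,262) in the scene image. The green look-alike at (157,200) stands directly on the bench, so I will leave it alone. Next I enlarge the heater and measure it.

```bash
python3 - <<'E'
from h import *
img,P=load('scene0')
cv2.imwrite('pics/crop1.png',cv2.resize(img[210:330,160:400],None,fx=3.3,fy=3.3,interpolation=cv2.INTER_CUBIC))
def clus(m,n):
    p=P[m]; r=cv2.minAreaRect(p[:,:2].astype(np.float32)); print(n,len(p),r,np.median(p,0))
roi=np.zeros(P.shape[:2],bool); roi[210:330,265:390]=1
g=img.astype(int); gray=(g.max(-1)-g.min(-1)<60)
z=P[...,2]
clus(roi&(z>103)&(z<117),'covertop')
clus(roi&(z>122)&(z<150),'bar')
clus(roi&(z>46)&(z<57),'heater top')
clus(roi&(z>38)&(z<45),'panel')
roi[:]=0; roi[210:330,160:240]=1
clus(roi&(z>20),'green')
E
```

```text
covertop 1372 ((488.88177490234375, -24.619354248046875), (97.44760131835938, 86.34701538085938), 70.47022247314453) [480.23985282 -34.46133219 110.90073616]
bar 228 ((487.91455078125, -24.776599884033203), (12.793073654174805, 56.011749267578125), 71.38892364501953) [483.85942089 -25.66589909 142.6157638 ]
heater top 684 ((459.16162109375, -34.60028076171875), (91.20101928710938, 164.12745666503906), 20.90840721130371) [456.89875832 -68.94719461  52.45531856]
panel 840 ((473.0142822265625, -21.488922119140625), (129.10023498535156, 133.8557586669922), 72.98149108886719) [428.48732412 -16.53524639  42.56579174]
green 1994 ((351.775634765625, 275.07733154296875), (238.3432159423828, 104.80906677246094), 82.57976531982422) [334.40253783 205.57565427  58.62226071]
```

View pics/crop1.png

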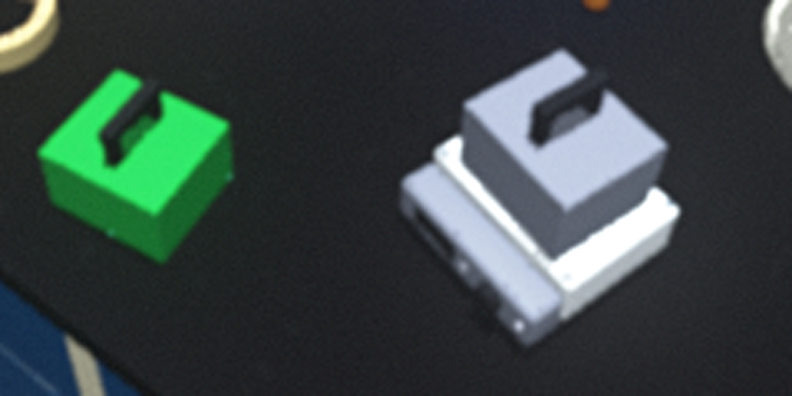

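The grey cover's bar runs along its x axis, and the cover is yawed about -19°. It is the only cover standing on a heater, so it fits the description. Now I check how clear the drop spot is and plan the reach.

```bash
cat >> h.py <<'E'
def down(th,sgn=1,tilt=0,flip=False):
    """tool y down, tool x along +-heater y (heater x at angle th); tilt leans the top toward heater +y"""
    hx=np.array([np.cos(th),np.sin(th),0]); hy=np.array([-np.sin(th),np.cos(th),0])
    x=hy*sgn; y=np.array([0,0,-1.]); z=np.cross(x,y)
    return quat(R.from_rotvec(-hx*tilt)*R.from_matrix(np.stack([x,y,z],1)))
E
python3 - <<'E'
from h import *
from itertools import product
img,P=load('scene0'); z=P[...,2]
th=np.radians(-19.2); hy=np.array([-np.sin(th),np.cos(th)])
for t in [(488-24*0+210*hy[0],-24.7+210*hy[1]),(488,186)]:
    d=np.hypot(P[...,0]-t[0],P[...,1]-t[1]); m=(z>8)&(z<300)
    i=np.nanargmin(np.where(m,d,np.nan)); print(t,np.nanmin(np.where(m,d,np.nan)),np.unravel_index(i,z.shape),P.reshape(-1,3)[i])
    for s in (1,-1):
        for h in (137,220): print(s,h,[None if q is None else np.round(q,2) for q in [bot.ik([t[0],t[1],h],down(th,s))]])
for s in (1,-1): print(s,[None if q is None else np.round(q,2) for q in [bot.ik([488,-24.7,h],down(th,s)) for h in (138,260)]])
for s in (1,-1):
  for tl in (-.25,0,.25): print(s,tl,[None if q is None else np.round(q,2) for q in [bot.ik([488,-24.7,84],down(th,s,tl))]])
print(rot(bot.read_state()['tool_rot']).as_matrix().round(2))
E
```

```text
(np.float64(557.0619958151025), np.float64(173.61903774987104)) 123.2596535768917 (np.int64(193), np.int64(295)) [680.26458508 177.36926432  11.28759467]
1 137 [array([ 0.24,  0.49,  1.54, -0.  ,  1.12, -1.  ])]
1 220 [array([ 0.24,  0.4 ,  1.46, -0.  ,  1.28, -1.  ])]
-1 137 [array([ 0.24,  0.49,  1.54, -0.  ,  1.12,  2.15])]
-1 220 [array([ 0.24,  0.4 ,  1.46, -0.  ,  1.28,  2.15])]
(488, 186) 97.87676251541717 (np.int64(251), np.int64(229)) [391.16592301 171.75141501  44.63665444]
1 137 [array([ 0.29,  0.36,  1.72, -0.  ,  1.06, -0.94])]
1 220 [array([ 0.29,  0.27,  1.64, -0.  ,  1.24, -0.94])]
-1 137 [array([ 0.29,  0.36,  1.72, -0.  ,  1.06,  2.2 ])]
-1 220 [array([ 0.29,  0.27,  1.64, -0.  ,  1.24,  2.2 ])]
1 [array([-0.13,  0.29,  1.81, -0.  ,  1.04, -1.36]), array([-0.13,  0.15,  1.68, -0.  ,  1.31, -1.36])]
-1 [array([-0.13,  0.29,  1.81, -0.  ,  1.04,  1.78]), array([-0.13,  0.15,  1.68, -0.  ,  1.31,  1.78])]
1 -0.25 [array([-0.24,  0.37,  1.88,  0.32,  0.89, -1.68])]
1 0 [array([-0.13,  0.38,  1.85, -0.  ,  0.92, -1.36])]
1 0.25 [array([-0.02,  0.43,  1.8 , -0.28,  1.01, -1.09])]
-1 -0.25 [array([-0.24,  0.37,  1.88,  0.32,  0.89,  1.46])]
-1 0 [array([-0.13,  0.38,  1.85, -0.  ,  0.92,  1.78])]
-1 0.25 [array([-0.02,  0.43,  1.8 , -0.28,  1.01,  2.05])]
[[ 0.36 -0.   -0.93]
 [ 0.93 -0.    0.36]
 [-0.   -1.    0.  ]]
```

```bash
python3 - <<'E'
from h import *
th=np.radians(-19.2)
bot.move_to([488,-24.7,240],down(th)); 
snap('wrist','w1'); img,P=load('w1'); z=P[...,2]
ok=np.hypot(P[...,0]-488,P[...,1]+24.7)<90
for n,a,b in(('top',105,115),('bar',130,150)):
    m=ok&(z>a)&(z<b); p=P[m]; print(n,len(p), cv2.minAreaRect(p[:,:2].astype(np.float32)) if len(p) else '')
print(bot.read_state()['clock'],bot.read_state()['ee_pos'])
E
```

```text
top 8299 ((488.7051086425781, -22.903446197509766), (96.22188568115234, 84.2444839477539), 70.98003387451172)
bar 1019 ((488.43670654296875, -22.655784606933594), (11.6753511428833, 55.88454055786133), 70.63932800292969)
2.3417 [488.06388694 -24.07304224 239.98414681]
```

View pics/w1.png

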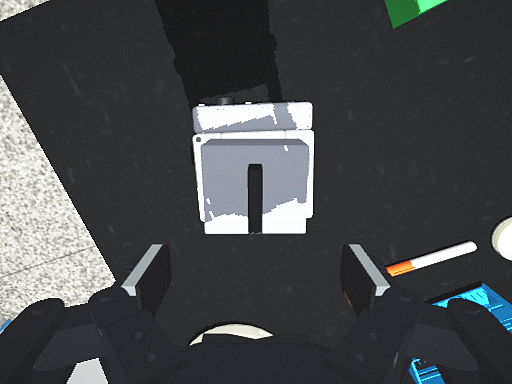

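The view is clear: the bar is at about (255,198), centred at (488.4,-22.8) with yaw -19.1°. Grip and lift.

```bash
python3 - <<'E'
from h import *
th=np.radians(-19.1); q=down(th); c=np.array([488.4,-22.8])
st=lambda t:(lambda s:print(t,round(s['clock'],2),s['ee_pos'].round(1) if hasattr(s['ee_pos'],'round') else s['ee_pos'],np.round(s['ft_force'],1),round(s['grip_width'],1)))(bot.read_state())
bot.servo_line([*c,160],q,150); print(bot.servo_line([*c,138],q,60,until_force=8)); st('at')
bot.move_gripper(6,50); st('grip')
bot.servo_line([*c,232],speed=100); st('up')
snap('wrist','w2'); snap('side','s2')
E
python3 -c "
import cv2,numpy as np
a=cv2.imread('pics/w2.png');b=cv2.imread('pics/s2.png')[120:270,180:380]
cv2.imwrite('pics/c2.png',np.hstack([cv2.resize(a,(400,300)),cv2.resize(b,(400,300))]))"
```

```text
False
at 3.54 [488.4 -22.8 137.8] [0.2 0.2 0.1] 85.3
grip 4.21 [488.3 -22.8 137.9] [ 0.8 -0.5 -0.7] 10.7
up 5.3 [488.2 -22.8 231.4] [-0.2 -1.3 -1. ] 11.2
```

View pics/c2.png

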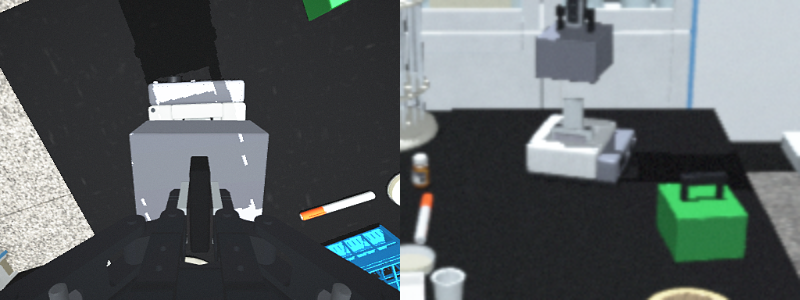

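The cover is held level (right half, about (575,50)) and the block is uncovered below it. Now I place the cover and then look at the block from above.

```bash
python3 - <<'E'
from h import *
th=np.radians(-19.1); q=down(th); c=np.array([488.4,-22.8])
st=lambda t:(lambda s:print(t,round(s['clock'],2),np.round(s['ee_pos'],1),np.round(s['ft_force'],1),round(s['grip_width'],1)))(bot.read_state())
d=c+210*np.array([-np.sin(th),np.cos(th)])
bot.servo_line([*d,232],speed=150); st('over')
bot.servo_line([*d,100],speed=120); print(bot.servo_line([*d,83],speed=25,until_force=4)); st('down')
bot.move_gripper(45); st('open')
bot.servo_line([*d,200],speed=120)
snap('wrist','w3b')
bot.move_gripper(85); bot.move_to([*(c-60*np.array([np.cos(th),np.sin(th)])),230],q); st('above')
snap('wrist','w3'); img,P=load('w3'); z=P[...,2]
ok=np.hypot(P[...,0]-488,P[...,1]+24.7)<110
for n,a,b in(('fin',95,110),('upper',56.5,66),('clips+top',48,55.9)):
    p=P[ok&(z>a)&(z<b)]; print(n,len(p), cv2.minAreaRect(p[:,:2].astype(np.float32)) if len(p) else '')
img,P=load('w3b'); z=P[...,2]
for n,a,b in(('cover top',52,64),('bar',80,100)):
    p=P[(np.hypot(P[...,0]-d[0],P[...,1]-d[1])<75)&(z>a)&(z<b)]; print(n,len(p),np.median(p[:,2]), cv2.minAreaRect(p[:,:2].astype(np.float32)) if len(p) else '')
E
python3 -c "
import cv2,numpy as np
a=cv2.imread('pics/w3.png');b=cv2.imread('pics/w3b.png')
cv2.imwrite('pics/c3.png',np.vstack([a[:300],cv2.resize(b,None,fx=.75,fy=.75).copy() if 0 else cv2.copyMakeBorder(cv2.resize(b,(400,300)),0,0,0,112,0)]))"
```

```text
over 6.95 [557.1 175.  232.1] [ 0.1 -1.  -1.4] 10.8
True
down 8.77 [556.9 175.2  85.7] [-1.1 -2.3  6.4] 10.9
open 9.19 [556.6 175.5  85.1] [ 0.7 -0.1 -0.1] 45.1
above 11.71 [432.4  -2.7 230.1] [ 0.6  0.1 -0.2] 85.2
fin 358 ((489.97454833984375, -23.819293975830078), (11.891622543334961, 27.7052059173584), 73.40292358398438)
upper 622 ((490.7388610839844, -22.962814331054688), (45.2109260559082, 60.076759338378906), 72.73819732666016)
clips+top 6766 ((490.243896484375, -23.8192138671875), (129.8961639404297, 100.29891204833984), 72.90969848632812)
cover top 7643 58.391342034177455 ((557.078125, 176.3524169921875), (96.31717681884766, 83.42434692382812), 70.82999420166016)
bar 912 91.26860701900571 ((557.1151123046875, 176.1515350341797), (11.33103084564209, 55.7637939453125), 71.10535430908203)
```

View pics/c3.png

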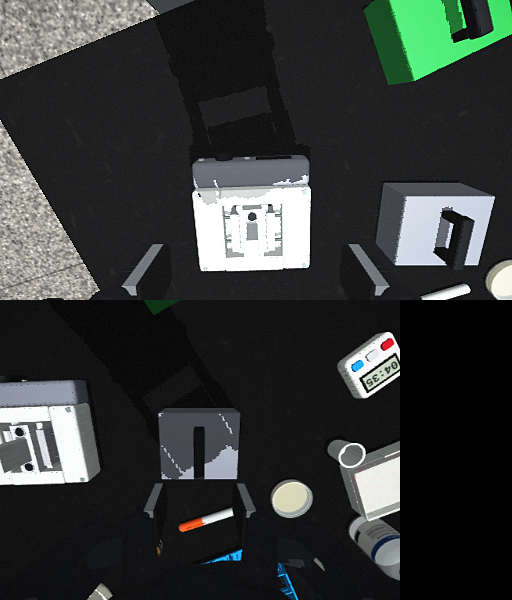

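The cover is upright on the bench, with its top at 58 mm and centred at (557,176), which is 210 mm away. The heater centre is (490.2,-23.8) with yaw -17°, and the fin is at about (252,230) in the image. Next I grip the fin and rock the block.

```bash
cat >> h.py <<'E'
th=np.radians(-17.0); c=np.array([490.1,-23.8]); H=75
hy3=np.array([-np.sin(th),np.cos(th),0]); ez=np.array([0,0,1.])
def st(t):
    s=bot.read_state(); f=np.array(s['ft_force']); print(t,round(s['clock'],2),np.round(s['ee_pos'],1),'fy',round(f@hy3,1),'f',np.round(f,1),'M',np.round(s['moment'],2),round(s['grip_width'],1))
def rock(deg,speed=25,up=0):
    a=np.radians(deg); e=6*np.sign(deg)
    y=e-e*np.cos(a)+H*np.sin(a); z=H*np.cos(a)+abs(e)*np.sin(abs(a))
    bot.servo_line(list(np.array([*c,10+up])+hy3*y+ez*z),down(th,1,a),speed)
E
python3 - <<'E'
from h import *
q=down(th)
bot.move_to([*c,150],q); bot.servo_line([*c,105],q,120); print(bot.servo_line([*c,85],q,50,until_force=8)); st('at')
bot.move_gripper(6,80); st('grip')
for d in (3,6,9,11.5): rock(d); st(d)
bot.dwell(.2)
for d in (5,0.01): rock(d,40)
st('up')
snap('side','s4'); snap('wrist','w4')
E
```

```text
False
at 13.32 [490.1 -23.8  84.9] fy 0.1 f [ 0.4 -0.   0.6] M [-0.05  0.01  0.03] 84.9
grip 13.98 [490.1 -24.3  85.2] fy -5.8 f [-1.8 -5.5  2.3] M [-0.98  0.43  0.05] 10.8
3 14.29 [491.3 -20.4  85.4] fy -5.4 f [-1.6 -5.1  2.4] M [-1.02  0.3   0.01] 11.2
6 14.6 [492.4 -16.7  85.4] fy -5.9 f [-1.1 -5.9  2.3] M [-1.07  0.25 -0.02] 11.0
9 14.91 [493.6 -13.   85.2] fy -5.8 f [-0.5 -5.9  2.4] M [-1.1   0.25 -0.01] 11.6
11.5 15.19 [494.5  -9.9  84.9] fy -6.9 f [-1.5 -6.8  2.7] M [-1.1   0.25  0.01] 11.1
up 16.07 [490.2 -23.8  85.2] fy -1.5 f [-1.1 -1.3  3.6] M [-0.33  0.27 -0.02] 10.7
```

The forces look right: about 6 N along the rocking direction, going away on the way back. Now the other side, then a look.

```bash
python3 - <<'E'
from h import *
for d in (-3,-6,-9,-11.5): rock(d); st(d)
bot.dwell(.2)
for d in (-5,-0.01): rock(d,40)
st('up')
c4=snap('wrist','w5'); snap('side','s5')
for n in('w5','s5'):
    img,P=load(n); z=P[...,2]; hx=np.array([np.cos(th),np.sin(th),0])
    r=P-np.array([*c,0]); X=r@hx; Y=r@hy3
    for lo,hi in((8,40),(-40,-8)):
        for z0,z1 in((53.5,58),(50.5,53.5),(38,48)):
            m=(abs(X)<30)&(Y>lo)&(Y<hi)&(z>z0)&(z<z1)
            if m.sum(): print(n,lo,z0,m.sum(),np.percentile(Y[m],[2,25,50,75,98]).round(1))
a=cv2.imread('pics/w5.png'); b=cv2.imread('pics/s5.png')[150:225,230:330]
cv2.imwrite('pics/c5.png',np.hstack([cv2.resize(a[130:330,150:350],(400,400)),cv2.resize(b,(400,400))]))
E
```

```text
-3 16.48 [489.1 -27.3  85.3] fy -0.7 f [-0.2 -0.7  3.5] M [-0.17  0.06  0.03] 11.1
-6 16.79 [488.  -31.   85.3] fy 1.3 f [0.5 1.2 3.5] M [ 0.07 -0.02 -0.02] 11.1
-9 17.1 [486.8 -34.8  85.1] fy 2.7 f [0.6 2.7 4.6] M [ 0.39 -0.22  0.04] 11.2
-11.5 17.38 [485.8 -37.9  84.8] fy 3.5 f [1.4 3.2 4.3] M [ 0.71 -0.32 -0.05] 10.9
up 18.27 [490.1 -24.1  85.1] fy -2.9 f [-1.2 -2.7  6.6] M [-0.61  0.07 -0.06] 11.2
w5 8 53.5 963 [21.4 24.3 26.9 29.  36.4]
w5 8 50.5 1058 [21.5 34.9 36.5 38.3 39.8]
w5 8 38 703 [10.5 14.8 16.9 18.9 33. ]
w5 -40 53.5 971 [-28.7 -26.7 -24.6 -22.  -19.3]
w5 -40 50.5 1005 [-39.9 -38.4 -36.8 -35.2 -19.3]
w5 -40 38 930 [-33.4 -33.1 -16.  -13.6 -10.6]
s5 8 53.5 49 [ 8.8 12.  22.1 29.3 33.2]
s5 8 50.5 32 [ 9.9 13.6 29.5 34.2 39.9]
s5 8 38 5 [10.1 14.5 15.  16.2 19.6]
s5 -40 53.5 8 [-30.9 -30.1 -28.2 -23.  -11.4]
s5 -40 50.5 3 [-38.5 -37.8 -37.1 -35.8 -34.6]
s5 -40 38 2 [-36.1 -30.7 -24.8 -18.9 -13.5]
```

View pics/c5.png

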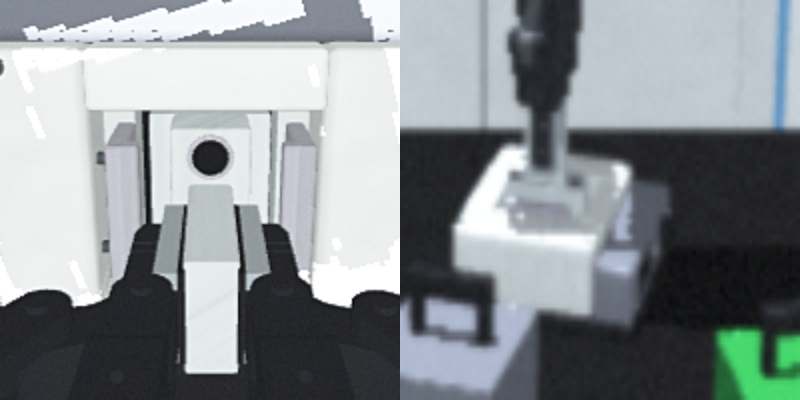

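Both lips are back: clip_a's edge is at 21.4 mm (about 6.4 mm pushed) and clip_b's at 19.3 mm (about 4.3 mm). I give clip_b a little more room, then lift with a force guard.

```bash
python3 - <<'E'
from h import *
for d in (-6,-12.7): rock(d); 
st('b')
for d in (-5,-0.01): rock(d,40)
st('up')
q=down(th)
hit=bot.servo_line([*c,110],q,40,until_force=20); st('lift1 %s'%hit)
if not hit:
    print(bot.servo_line([*c,155],q,50,until_force=20)); bot.dwell(.3); st('top')
snap('wrist','w6'); snap('side','s6'); snap('scene','c6')
img,P=load('w6'); z=P[...,2]; r=P-np.array([*c,0]); X=r@np.array([np.cos(th),np.sin(th),0]); Y=r@hy3
for lo,hi in((8,40),(-40,-8)):
    m=(abs(X)<30)&(Y>lo)&(Y<hi)&(z>53.5)&(z<58); print(lo,m.sum(),np.percentile(Y[m],[2,50,98]).round(1))
img,P=load('c6'); z=P[...,2]; d=[557,176.3]
p=P[(np.hypot(P[...,0]-d[0],P[...,1]-d[1])<75)&(z>52)&(z<64)]; print('cover',np.median(p[:,2]),cv2.minAreaRect(p[:,:2].astype(np.float32)))
a=cv2.imread('pics/c6.png')[190:340,240:440]; b=cv2.imread('pics/s6.png')[120:270,180:380]
cv2.imwrite('pics/f6.png',np.hstack([cv2.resize(a,(400,300)),cv2.resize(b,(400,300))]))
E
```

```text
b 19.33 [485.4 -39.4  84.5] fy 3.1 f [1.7 2.8 4.8] M [ 0.47 -0.37 -0.03] 11.1
up 20.05 [490.2 -23.9  85.1] fy -3.8 f [-1.3 -3.6  7.5] M [-0.68  0.09  0.04] 11.1
lift1 False 20.82 [490.  -23.8 109.9] fy 0.1 f [-0.9  0.4 -1.7] M [-0.03 -0.   -0.04] 11.3
False
top 22.18 [490.1 -23.8 154.9] fy 0.1 f [-0.1  0.2 -2.2] M [-0.07 -0.04 -0.01] 11.0
8 408 [23.5 28.3 38.1]
-40 449 [-37.6 -26.  -21.5]
cover 59.13731903321229 ((557.1038818359375, 173.6297607421875), (97.60884857177734, 85.19817352294922), 70.74887084960938)
```

View pics/f6.png

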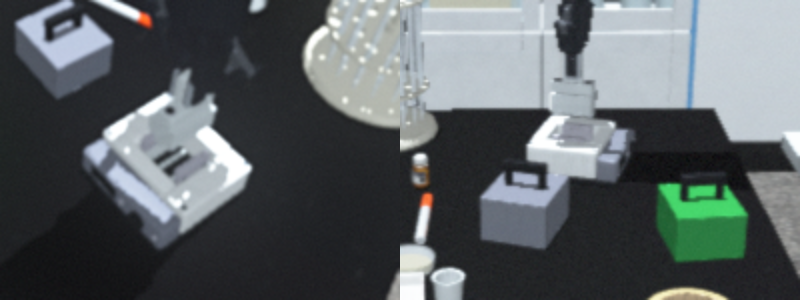

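The block hangs below the gripper in the side view (about (573,95)), and the cover stands on the bench. I'll check the block's foot height and tilt from depth before handing in.

```bash
python3 - <<'E'
from h import *
hx=np.array([np.cos(th),np.sin(th),0])
for n in('s6','c6','w6'):
    img,P=load(n); z=P[...,2]; r=P-np.array([*c,0]); X=r@hx; Y=r@hy3
    m0=(abs(X)<36)&(abs(Y)<26)
    for z0 in range(66,136,6):
        m=m0&(z>z0)&(z<z0+6)
        if m.sum()>3: print(n,z0,m.sum(),'X',np.percentile(X[m],[3,97]).round(1),'Y',np.percentile(Y[m],[3,50,97]).round(1))
b=cv2.imread('pics/s6.png')[135:215,225:305]
a=cv2.imread('pics/w6.png')[100:340,100:340]
cv2.imwrite('pics/f7.png',np.hstack([cv2.resize(b,(400,400),interpolation=2),cv2.resize(a,(400,400))]))
E
```

```text
s6 78 28 X [-30.3  26.4] Y [-1.4  5.4  7.9]
s6 84 17 X [-30.2  30.5] Y [-1.8 15.  18.2]
s6 90 48 X [-30.7  28. ] Y [-0.8 17.3 21.1]
s6 96 47 X [-31.   28.1] Y [-7.2 16.3 22.3]
s6 102 44 X [-30.8  26.2] Y [-11.9  17.1  20.3]
s6 108 51 X [-30.6  27.3] Y [-9.1 16.8 20.7]
s6 114 63 X [-30.  27.] Y [ 0.9 10.7 20.4]
s6 120 42 X [-30.4  26.3] Y [ 1.3 10.2 14.7]
s6 126 68 X [-27.8  27.4] Y [-6.2  5.9 12.3]
s6 132 13 X [-13.7  11.7] Y [ 0.2  7.4 13. ]
c6 78 6 X [-29.1 -27.2] Y [-6.  -1.1  3.9]
c6 84 15 X [-29.    0.7] Y [-17.7  -3.9   5.5]
c6 90 53 X [-28.7  25.7] Y [-18.9 -17.3  15.7]
c6 96 59 X [-28.8  28.3] Y [-19.1 -17.7  14.1]
c6 102 56 X [-29.1  24.2] Y [-18.8 -17.5   9.6]
c6 108 60 X [-29.   28.1] Y [-19.  -17.3  15.1]
c6 114 135 X [-28.7  28.2] Y [-18.3 -12.9  14.4]
c6 120 50 X [-29.   27.6] Y [-11.7 -11.    4.5]
c6 126 110 X [-28.9  26.8] Y [-11.6  -6.3   9.6]
c6 132 28 X [-28.9  -8.8] Y [-9.1 -1.9  6. ]
w6 78 18 X [-29.6 -29.1] Y [-4.5  1.1  6.6]
w6 84 35 X [-29.6 -29.1] Y [-4.6  0.7  6.8]
w6 90 115 X [-29.7 -29.1] Y [-15.    1.4  17.5]
w6 96 129 X [-29.7 -29.1] Y [-15.2   0.1  17.6]
w6 102 138 X [-29.7 -29.1] Y [-15.3   2.3  17.7]
w6 108 199 X [-29.7  -0.6] Y [-16.1   2.6  19.2]
w6 114 1075 X [-29.5   3. ] Y [-16.2  -2.   18.7]
w6 120 110 X [-29.7 -29. ] Y [-8.8  1.4 11.5]
w6 126 1404 X [-29.4  -8.4] Y [-9.   1.4 11.8]
w6 132 105 X [-18.6 -12.7] Y [-4.   1.4  6.8]
```

View pics/f7.png

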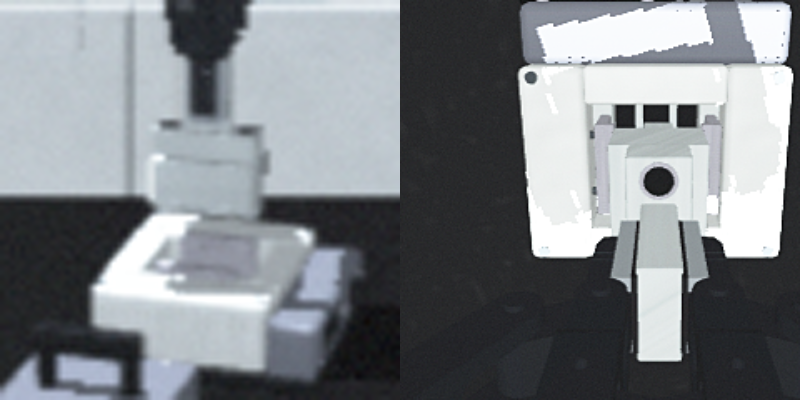

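The block is upright: its Y midline stays near 1 mm from 78 to 132 mm height. Its foot is at about 80 mm, 28 mm above the heater's top, and centred over the well. I hand the job in.

```bash
python3 - <<'E'
from h import *
st('end'); bot.finish_job()
E
```

```text
end 22.32 [490.1 -23.8 155. ] fy -0.5 f [ 0.  -0.5 -2.6] M [ 0.01 -0.01  0.02] 11.2
the job is handed in; nothing more can be done
```

The job is done and was handed in at 22.3 s of the 54 s allowed; no verdict was reported.

- **Cover:** I lifted it by its bar and set it on the bench about 210 mm to the heater's +y side. The last check showed its top 58–59 mm above the bench, so it stands level, and its centre near (557, 175).
- **Clips:** I rocked the block to ±11.5°, then once more to -12.7° because clip_b had less room. Depth readings after lifting suggest clip_a is back about 8 mm and clip_b about 6.5 mm, accurate to about 2 mm.
- **Block:** It is held upright over the well, with its foot about 28 mm above the heater's top. The sideways force is near 0, the gripper carries about 2.5 N of block weight, and the fingers are 11 mm apart on the fin.

No check failed. The wrist and side cameras put the block 1–2 mm off the well's centre line, while the scene camera disagreed by about 2–3 mm, close to the stated 2 mm calibration. I did not measure the other bench items again at the end, but no move was planned near them or the green look-alike.

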